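# Move a push-fit stop end from one water outlet to the other

### The job

The washing machine is to be connected to the water outlet that is closed off now, so move the white push-fit stop end over to the other, open outlet: pinch its grey release collar in against the body and keep it pinched while you draw the stop end off the stub (it stays locked otherwise), then push it on to the other stub until it bottoms, press it firmly home, and let go so that the collar springs back. Finally take it by its body with the collar free and give it one firm but measured tug, pulling straight off the stub, to prove that the teeth hold, and let go. Never force the stubs or the fitting, and leave the other things on the worktop where they are.

Things in the scene. Friction and masses are not known exactly. Their poses are not given: they have to be found in the camera images.
- stop_end: White push-fit stop end (blind cap, 150 g) with grey release collar. Origin on its axis; x along the bore to the open mouth (on a stub: towards the valve). Along x: flat closed-end face at -26 mm; rim of diameter 42 mm to -18; barrel of diameter 36 to 38 mm to +18; collar flange of diameter 46 mm, inner face at +24, outer face at +28 when out. Bore 17.6 mm.
- collet (a joint): How far the collar is pressed into the body, m: 0 = out, teeth closed in the stub's groove; 0.0036 = fully in. The teeth let the stub pass only while it is pressed in 3 mm or more. Spring: 6 N to start, 12 N fully in; returns by itself. A stub pushed in opens the teeth by itself with 6 to 12 N.
- collet_face (a point): Centre of the collar's flat outer face; moves with the collar; axes as the stop end. From above the stop end can be pinched lengthwise over the stub: this face stands 15 mm and the closed-end face 13 mm above the stub's upper side. Pinched fully, it measures 50 mm over both faces (54 mm with the collar out).
- stop_end_seat (a point): Centre of the stop in the bore, where the stub's end comes to rest (x = -18 mm from the stop end's origin, same axes). A rubber seal drags a little, under 10 N, while it slides over the stub's last 6 mm; the teeth catch within the last 1 mm. Once latched it has 2 to 3.5 mm of play back from the stop before the teeth take the load.
- end_wall: Closed end of the stop end, 8 mm thick, part of it: origin at the middle of its flat outer face (x = -26 mm from the stop end's origin, same axes); its inner side is the stop. Pressed home firmly means some 10 to 20 N against the stub's end; over 30 N on the open outlet's stub (60 N on the other) counts as forcing.
- teeth: Ring of four sprung steel teeth inside the stop end, part of it: origin on the axis at the teeth (x = -2 mm from the stop end's origin, same axes). A firm tug is some 10 to 20 N on the teeth; over 30 N on the outlet that was open (60 N on the other) counts as forcing.
- outlet_a: Fixed water outlet: round brass foot, copper riser, brass ball valve with a grey wing handle (its top 38 mm above the stub's axis) and a level steel stub, 16 mm in diameter, axis 100 mm above the worktop. Closed by the stop end at the start; left or right. Origin under the foot's centre; x level, from the stub's end to the valve; stub's end at x = -140 mm, 97 mm ahead of the valve's nut.
- outlet_b: Fixed water outlet: round brass foot, copper riser, brass ball valve with a grey wing handle and a level steel stub, 16 mm in diameter, axis 100 mm above the worktop. Its stub is bare at the start. Shape and axes as the other; stub's end (bevelled 2.5 mm) at x = -140 mm give or take 8 mm, as deep as it was screwed in; a groove of diameter 12 mm from 12 to 21 mm behind the end.
- outlet_a_tip (a point): Centre of the end of the stub (its true place) of the outlet that is closed at the start; axes as its outlet (x along the stub towards the valve).
- outlet_b_tip (a point): Nominal place of the stub's end on the outlet that is open at the start, 140 mm from its foot's axis; the true end is up to 8 mm nearer to or farther from the valve, and is not measured. Axes as its outlet.
- shoe_tin: Bystander: round tin, 65 mm across, 29 mm high, between the stubs. Origin at its underside.
- timer: Bystander: round grey kitchen timer, 65 mm across, 49 mm high, between the outlets. Origin at its underside.
- dropper: Bystander: small brown dropper bottle, 33 mm across, 102 mm high, left of the work. Origin at its underside.
- peg_a: Bystander: wooden clothes peg, 72 mm long, lying in front. Origin at its underside.
- peg_b: Bystander: wooden clothes peg, 72 mm long, lying in front. Origin at its underside.
There are look-alikes about, which are no part of the job. Leave any red look-alike of the stop_end alone.

How it is judged:
On the way, in this order (a step that is already met when the one before it is completed fails the run):
1. the stop end has been drawn clear of the first stub (distance between stop_end_seat and outlet_a_tip above 0.055 m and height (world z) of stop_end above 0.05 m), for 0.1 s.
2. it is pushed home on the other stub: the stub's end presses on the stop with at least 8 N (contact force between end_wall and outlet_b above 8 N and distance between stop_end_seat and outlet_b_tip below 0.0125 m and angle between the x axis of stop_end and the x axis of outlet_b, either way round below 0.1 rad), for 0.1 s.
3. held by the body with the collar free, it is pulled back so that the teeth take at least 8 N (contact force between teeth and outlet_b above 8 N and value of joint collet below 0.0004 m and contact force between the fingers and stop_end above 3 N), for 0.1 s.
At the end, for the whole second after the job is handed in: The stop end is at rest on the stub that was open at first, latched: its stop within 12.5 mm of the stub end's nominal place (the stub's 8 mm either way and the play), in line within 0.1 rad, collar out (under 0.4 mm; it stands further in until the teeth drop into the groove) (distance between stop_end_seat and outlet_b_tip below 0.0125 m and angle between the x axis of stop_end and the x axis of outlet_b, either way round below 0.1 rad and value of joint collet below 0.0004 m and linear speed of stop_end below 0.02 m/s); the robot touches nothing.
It fails at once if the fitting is forced: its teeth or its end wall are loaded with more than 60 N against the first stub or 30 N against the second (contact force between any of teeth, end_wall and outlet_a above 60 N or contact force between any of teeth, end_wall and outlet_b above 30 N).
It fails at once if a bystander is moved by more than 30 mm (distance of any of shoe_tin, timer, dropper, peg_a, peg_b from where it was at the start of the episode above 0.03 m).
It also fails if it takes over 72 s, if anything falls off the work surface, if the arm or the gripper's body presses on something with over 40 N, if the wrist force passes 120 N, or if a joint passes its speed limit or range.

### The arm

A 6-joint arm with a two-finger parallel gripper is mounted at the origin on a cart in front of the work surface, level with it; the furniture and walls round the work are solid. World frame = base frame: x ahead of the robot, y to its left, z up, the work surface at z = 0. Lengths are in m, angles in rad, forces in N, time in s.
With the tool pointing down it reaches from about 0.225 to 0.725 m from the base axis. Payload 3.1 kg.
Tool frame: the origin (TCP) lies at the very end of the fingers, on their centre line; the grasp point (between the pads) lies 19 mm behind it; z points along the fingers, y is the line along which they close (so a half turn about z gives the same grasp; the last joint's range is limited). The gripper opens to 85 mm and grips with 20 to 120 N. Pads are 22 mm wide; open, the fingers measure 114 mm over their backs; the gripper's body (76 mm by 85 mm) begins 54 mm behind the grasp point. The pads swing forward as they close: fully open they stand 13 mm farther back than shut.
Start: joints at [1.13, 0.048, 0.099, 1.622, 0, 1.443], TCP at [0.162, 0.5, 0.231] pointing down, gripper open.
Joint ranges: [-2.91, 2.91], [-0.99, 1.94], [-1.21, 1.42], [-2.12, 2.29], [-1.49, 1.47], [-3.14, 3.14]. Speed limits (rad/s): [2.79, 2.79, 3.14, 3.14, 3.14, 3.14].

### API

Orientations are given as a rotation vector (axis times angle).
In Python, from cell import arm, viewer, workorder, nets gives the robot as it stands.
- The arm moves only by the tool apply_moves, never from a script. Its argument "rows" is a list of rows, each an object of numbers: "hand": the finger opening in m, from 0 to 0.0854; "tx", "ty", "tz": the shift along the tool's x, y, z in m; "turn": the turn about the tool's z in degrees. In form: [{"hand": .., "tx": .., "ty": .., "tz": .., "turn": ..}, ...]. A call has 1 to 12 rows; each row shifts and turns the commanded pose from where the row before left it, along the tool's axes as they then stand; what a row does not reach is not made up. A row lasts 1/10 s, in which the tool goes at most 50 mm and 8.59 degrees, less where a joint would pass 70% of its speed; a pose out of reach is approached as far as the arm can. A call is refused whole if a number of a shift passes 0.05 or a number of a turn 8.59, either way. A call with a gripper value outside its range is refused whole. The fingers move at their own pace and stop on an object; "grip_force" is the grip in N (left out, the last holds). Time passes only in rows, so rows that do not move let the fingers close. It gives the time, the measured TCP pose, the force, the opening and the grip force at its end, in the units of the state.
- arm.get_obs(): the state, without advancing time (a new reading comes with each control period).
- viewer.read_camera(name): name is "scene" or "top" or "wrist"; returns a dict with "pixels" (420x560x3 uint8, blue, green, red), "camera_matrix" (3x3 intrinsics, pixels), "world_from_camera" (4x4, takes a point from camera to world coordinates); the wrist camera has in their place "hand_eye" (4x4, takes a point from camera to tool coordinates, whose origin is the TCP and whose axes are the flange's). Camera axes: x right, y up, looking along -z (the intrinsics and any distortion apply to the point x, -y, -z); pixel columns grow to the right and rows downward; lengths in m; the calibration is good to about 2 mm. A picture is of the moment at which its call begins: read the wrist's pose just before it. There is no depth.
- workorder.close_job(): hands the job in; it is judged then, once.
Trained networks look in a picture, given as the dict that the camera call returned (one of the last four; its "shot" number tells which), for a name from the list of things; names that differ only in an ending like _2 or _b are one class to them, and where a whole thing is asked for, a point or a joint stands for the part that bears it (a point fixed in the world has none). Each returns a list of dicts, best first, with "confidence" (0 to 1); they miss things now and then, are a little off and sometimes report something else, mostly with a low value. They report only what shows in the picture. A call takes as long as a camera call. They do not tell look-alikes from the thing itself.
- nets.search_frame(query, picture): "extent" ([left, top, width, height] in pixels, round what is visible of it).
- nets.tip_of(query, picture): "point" ([column, row] in pixels: a listed point, or the origin of a listed thing).
The state is a dict: "time": time; "joint_pos": joint angles; "joint_vel": joint speeds; "joint_torque": joint torques, N m; "position": TCP position; "orientation": TCP orientation; "force": force on the tool from outside, world axes, zero at the start; "torque": the same for the moment, N m; "grip_width": finger opening in m; "finger_force": force on a finger pad.
Only numpy, scipy, OpenCV 4.12 (cv2) and the standard library are available. Lean on these libraries where they do the work, as an engineer would, in place of code of your own. Each camera call takes 0.05 s, during which the arm holds its last target. There are 200 camera calls.

## Working session

There is one attempt and no reset: what is moved stays moved. The work goes in short steps, Python scripts to look and compute and a tool call to move; the robot and the scene stay as the last step left them, time stands still between calls to the robot, and variables do not carry over. Pictures are saved under pics/ and viewed, at most 13 in all, crops included, and the job is handed in when it is done.

Besides the shell and the picture viewer there is one more tool, called as a command line: name --argument value ..., lists and objects as JSON in quotes. apply_moves: Moves the arm, as the interface text tells. Its arguments: {"type":"object","properties":{"rows":{"type":"array"},"grip_force":{"type":"number"}},"required":["rows"]}

```bash
ls; mkdir -p pics; cat > h.py <<'E'
from cell import arm, viewer, workorder, nets
import numpy as np, cv2
from scipy.spatial.transform import Rotation as R
def ray(cam,px):
    K=np.array(cam["camera_matrix"]);T=np.array(cam["world_from_camera"])
    d=np.linalg.inv(K)@[px[0],px[1],1]; d=T[:3,:3]@(d*[1,-1,-1])
    return T[:3,3],d/np.linalg.norm(d)
def at_z(cam,px,z):
    o,d=ray(cam,px); return o+d*(z-o[2])/d[2]
def tri(rays):
    A=0;b=0
    for o,d in rays:
        P=np.eye(3)-np.outer(d,d);A=A+P;b=b+P@o
    return np.linalg.solve(A,b)
E
python3 - <<'E'
from h import *
print(arm.get_obs())
C={}
for n in("scene","top"):
    c=viewer.read_camera(n);C[n]=c;cv2.imwrite(f"pics/{n}0.png",c["pixels"])
    print(n,[k for k in c if k!="pixels"],np.round(c["world_from_camera"],3).tolist(),np.round(c["camera_matrix"],1).tolist())
    for q,z in [("stop_end",.1),("collet_face",.1),("outlet_a_tip",.1),("outlet_b_tip",.1),("outlet_a",0),("outlet_b",0),("end_wall",.1),("shoe_tin",0),("timer",0),("dropper",0),("peg_a",0)]:
        for r in nets.tip_of(q,c)[:3]:
            print(q,np.round(r["point"],1),round(r["confidence"],2),np.round(at_z(c,r["point"],z),4))
E
```

```text
pics
{'time': 0.0, 'joint_pos': array([ 1.13024519e+00,  4.87367938e-02,  9.75501146e-02,  1.62198611e+00,
       -1.21046906e-05,  1.44303484e+00]), 'joint_vel': array([-0.00016257,  0.00058295, -0.0007235 , -0.00158592, -0.00041807,
        0.0005794 ]), 'joint_torque': array([-8.29580531e-04, -3.38784707e+01,  3.20014179e+01,  2.01029313e-02,
       -8.89571425e-05,  1.29857554e-06]), 'position': array([0.16127877, 0.49896003, 0.23010049]), 'orientation': array([-0.48922604, -3.10260161,  0.00358783]), 'force': array([-0.30963907,  0.65253059, -0.80304844]), 'torque': array([ 0.03409584,  0.00671025, -0.00775036]), 'finger_force': 0.0, 'grip_width': 0.08510039914399217}
scene ['camera_matrix', 'world_from_camera', 'shot'] [[0.865, 0.393, -0.314, 0.164], [-0.502, 0.657, -0.562, -0.633], [-0.015, 0.643, 0.765, 1.037], [0.0, 0.0, 0.0, 1.0]] [[526.2, 0.0, 280.7], [0.0, 526.2, 209.9], [0.0, 0.0, 1.0]]
stop_end [358.2 299.8] 0.67 [ 0.5629 -0.2322  0.1   ]
stop_end [300.  339.8] 0.58 [ 0.4154 -0.2471  0.1   ]
collet_face [363.  291.3] 0.66 [ 0.583 -0.221  0.1  ]
collet_face [315.3 334.3]
[... 955 characters left out ...]
 0.78 [ 0.4376 -0.1936  0.1   ]
collet_face [404.1 186.7] 0.63 [ 0.5902 -0.2214  0.1   ]
outlet_a [386.4 162.6] 0.88 [ 0.6747 -0.208   0.    ]
outlet_a [249.9 160.5] 0.75 [0.6791 0.1645 0.    ]
outlet_b [386.4 162.6] 0.88 [ 0.6747 -0.208   0.    ]
outlet_b [249.9 160.5] 0.75 [0.6791 0.1645 0.    ]
end_wall [386.1 162.1] 0.69 [ 0.6518 -0.1789  0.1   ]
end_wall [409.6 200.5] 0.33 [ 0.556  -0.2336  0.1   ]
shoe_tin [309.8 206.8] 0.75 [0.5526 0.0025 0.    ]
timer [306.5 169.4] 0.61 [0.655  0.0106 0.    ]
dropper [166.8 220.2] 0.57 [0.5158 0.3836 0.    ]
peg_a [260.9 207.8] 0.71 [0.5496 0.1337 0.    ]
peg_a [338.7 249.8] 0.51 [ 0.4377 -0.0733  0.    ]
peg_a [281. 255.] 0.46 [0.424  0.0798 0.    ]
```

```bash
python3 - <<'E'
import cv2,numpy as np
a=cv2.imread("pics/scene0.png");b=cv2.imread("pics/top0.png")
A=cv2.resize(a[150:400,190:450],None,fx=2.3,fy=2.3,interpolation=cv2.INTER_CUBIC)
cv2.imwrite("pics/s1.png",A)
cv2.imwrite("pics/t1.png",cv2.resize(b[130:290,215:450],None,fx=3.4,fy=3.4,interpolation=cv2.INTER_CUBIC))
E
```

```text
(no output)
```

View pics/s1.png

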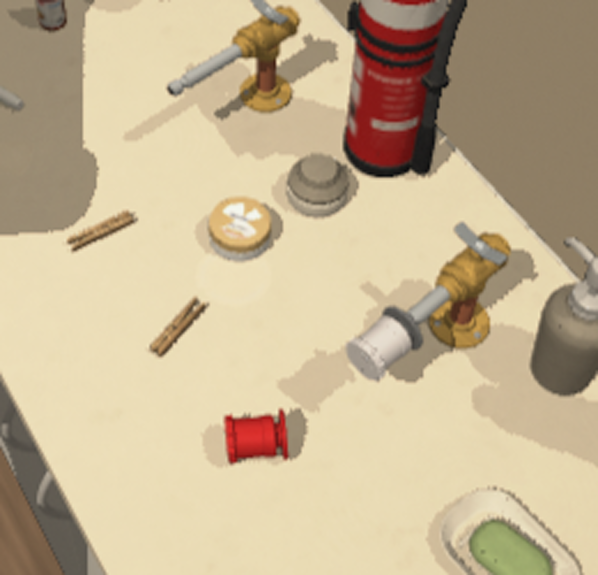

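View pics/t1.png

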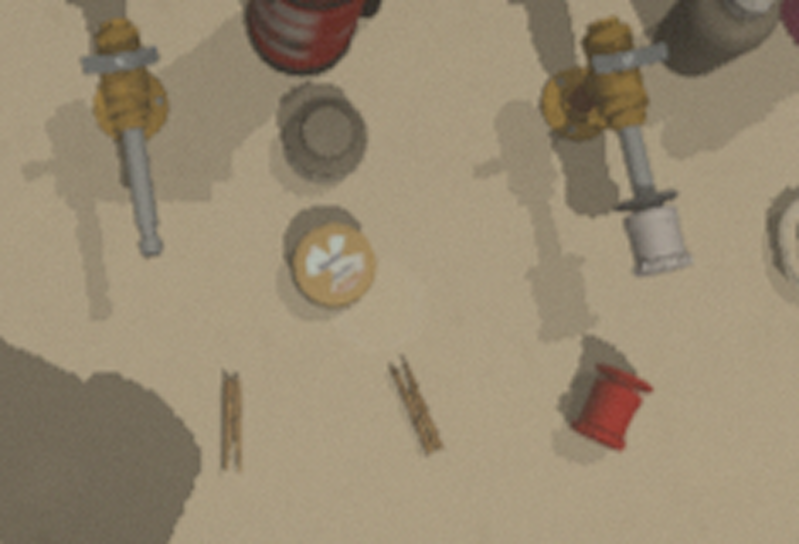

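The scene view shows the white stop end with its grey collar on the right outlet, at crop pixel (388,340). The red look-alike is at (257,437), and the bare stub ends at (178,88). In the top view the stop end is at (658,240), the bare stub's end at (150,248), and the tin and timer lie between the outlets.

```bash
cat >> h.py <<'E'
def go(target,yaw_deg=None):
    """print tool shifts from the present pose to a world point, and turn (deg) for tool y at yaw"""
    o=arm.get_obs();M=R.from_rotvec(o["orientation"]).as_matrix()
    y=np.degrees(np.arctan2(M[1,1],M[0,1]))
    print("pos",np.round(o["position"],4),"yaw_y",round(y,2),"tilt",np.round(M[:,2],4),"F",np.round(o["force"],1),"w",round(o["grip_width"],4),"t",round(o["time"],2))
    print("shift",np.round(M.T@(np.array(target)-o["position"]),4), "turn",None if yaw_deg is None else round((y-yaw_deg+90)%180-90,2))
E
python3 - <<'E'
from h import *
c=viewer.read_camera("wrist");print(np.round(c["hand_eye"],4).tolist(),np.round(c["camera_matrix"],1).tolist(), [k for k in c])
s=viewer.read_camera("scene");t=viewer.read_camera("top")
def T(ps,pt): 
    p=tri([ray(s,ps),ray(t,pt)]);print(np.round(p,4))
T((358.2,299.8),(407.7,200.7))   # stop end
T((190+178/2.3,150+88/2.3),(215+150/3.4,130+250/3.4)) # tip B
T((190+463/2.3,150+268/2.3),(215+617/3.4,130+75/3.4)) # valve A
T((190+262/2.3,150+38/2.3),(215+125/3.4,130+80/3.4)) # valve B
# top-view axis lines at z=.1
for a in [(127,135),(150,248),(628,130),(643,195),(660,270)]:
    print(a,np.round(at_z(t,(215+a[0]/3.4,130+a[1]/3.4),.1),4))
go((.45,.13,.3),5)
E
```

```text
[[0.0019, 0.9582, 0.2859, 0.0743], [1.0, -0.0015, -0.0016, 0.0002], [-0.0011, 0.2859, -0.9582, -0.143], [0.0, 0.0, 0.0, 1.0]] [[321.9, 0.0, 286.4], [0.0, 321.9, 213.2], [0.0, 0.0, 1.0]] ['pixels', 'camera_matrix', 'hand_eye', 'shot']
[ 0.5593 -0.2309  0.099 ]
[0.5517 0.1332 0.0971]
[ 0.6733 -0.2035  0.1019]
[0.6737 0.1542 0.0915]
(127, 135) [0.6314 0.1516 0.1   ]
(150, 248) [0.5491 0.1344 0.1   ]
(628, 130) [ 0.6365 -0.2122  0.1   ]
(643, 195) [ 0.5886 -0.2214  0.1   ]
(660, 270) [ 0.534  -0.2316  0.1   ]
pos [0.1615 0.4995 0.2313] yaw_y 72.08 tilt [-0. -0. -1.] F [0.1 0.8 0.2] w 0.0854 t 1.35
shift [-0.3882 -0.2628 -0.0687] turn 67.08
```

apply_moves --rows '[{"tx":-0.042,"ty":-0.018,"tz":-0.004},{"tx":-0.042,"ty":-0.018,"tz":-0.004},{"tx":-0.042,"ty":-0.018,"tz":-0.004},{"tx":-0.042,"ty":-0.018,"tz":-0.004},{"tx":-0.042,"ty":-0.018,"tz":-0.004},{"tx":-0.042,"ty":-0.018,"tz":-0.004},{"tx":-0.042,"ty":-0.018,"tz":-0.004},{"tx":-0.042,"ty":-0.018,"tz":-0.004},{"tx":-0.042,"ty":-0.018,"tz":-0.004},{"tx":-0.042,"ty":-0.018,"tz":-0.004},{"tx":-0.042,"ty":-0.018,"tz":0},{"tx":-0.04,"ty":-0.018}]'

```text
invalid input
```

apply_moves --rows '[{"turn":8},{"turn":8},{"turn":8},{"turn":8},{"turn":8},{"turn":8},{"turn":8},{"turn":5},{},{},{}]'

```text
invalid input
```

```bash
cat >> h.py <<'E'
def wristcam():
    o=arm.get_obs();c=viewer.read_camera("wrist")
    W=np.eye(4);W[:3,:3]=R.from_rotvec(o["orientation"]).as_matrix();W[:3,3]=o["position"]
    c["world_from_camera"]=W@np.array(c["hand_eye"]);return c
E
python3 - <<'E'
from h import *
go((.57,.14,.27),11)
c=wristcam();cv2.imwrite("pics/w1.png",c["pixels"])
for q in("outlet_b_tip","outlet_b","shoe_tin","stop_end"):
    for r in nets.tip_of(q,c)[:2]: print(q,np.round(r["point"],1),round(r["confidence"],2),np.round(at_z(c,r["point"],.1 if q!="outlet_b" else 0),4))
E
```

```text
pos [0.1615 0.4995 0.2313] yaw_y 72.08 tilt [-0. -0. -1.] F [0.1 0.8 0.2] w 0.0854 t 1.35
shift [-0.4993 -0.2164 -0.0387] turn 61.08
```

View pics/w1.png

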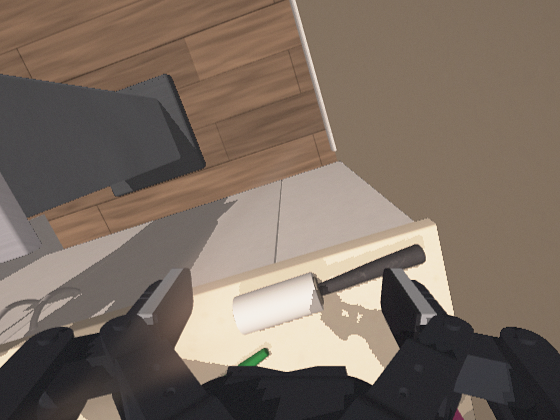

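The wrist view is from the start pose: the calls were refused because some keys were missing. I'll write every key in each row.

apply_moves --rows '[{"hand":0.085,"tx":-0.042,"ty":-0.018,"tz":-0.004,"turn":0},{"hand":0.085,"tx":-0.042,"ty":-0.018,"tz":-0.004,"turn":0},{"hand":0.085,"tx":-0.042,"ty":-0.018,"tz":-0.004,"turn":0},{"hand":0.085,"tx":-0.042,"ty":-0.018,"tz":-0.004,"turn":0},{"hand":0.085,"tx":-0.042,"ty":-0.018,"tz":-0.004,"turn":0},{"hand":0.085,"tx":-0.042,"ty":-0.018,"tz":-0.004,"turn":0},{"hand":0.085,"tx":-0.042,"ty":-0.018,"tz":-0.004,"turn":0},{"hand":0.085,"tx":-0.042,"ty":-0.018,"tz":-0.004,"turn":0},{"hand":0.085,"tx":-0.042,"ty":-0.018,"tz":-0.004,"turn":0},{"hand":0.085,"tx":-0.042,"ty":-0.018,"tz":-0.004,"turn":0},{"hand":0.085,"tx":-0.042,"ty":-0.018,"tz":0,"turn":0},{"hand":0.085,"tx":-0.04,"ty":-0.018,"tz":0,"turn":0}]'

```text
time: 2.8
position: [0.5742, 0.138, 0.2715]
orientation: [0.49, 3.102, 0.001]
force: [0.7, 1.2, -0.3]
grip_width: 0.085
finger_force: 0.0
```

apply_moves --rows '[{"hand":0.085,"tx":0,"ty":0,"tz":0,"turn":8},{"hand":0.085,"tx":0,"ty":0,"tz":0,"turn":8},{"hand":0.085,"tx":0,"ty":0,"tz":0,"turn":8},{"hand":0.085,"tx":0,"ty":0,"tz":0,"turn":8},{"hand":0.085,"tx":0,"ty":0,"tz":0,"turn":8},{"hand":0.085,"tx":0,"ty":0,"tz":0,"turn":8},{"hand":0.085,"tx":0,"ty":0,"tz":0,"turn":8},{"hand":0.085,"tx":0,"ty":0,"tz":0,"turn":5},{"hand":0.085,"tx":0,"ty":0,"tz":0,"turn":0},{"hand":0.085,"tx":0,"ty":0,"tz":0,"turn":0},{"hand":0.085,"tx":0,"ty":0,"tz":0,"turn":0}]'

```text
time: 3.9
position: [0.5727, 0.1395, 0.2713]
orientation: [-1.995, -2.427, 0.0]
force: [-1.6, -0.3, -0.1]
grip_width: 0.0848
finger_force: 0.0
```

```bash
python3 - <<'E'
from h import *
go((.57,.14,.27),11)
c=wristcam();cv2.imwrite("pics/w2.png",c["pixels"]);np.savez("w2.npz",**{k:c[k] for k in("camera_matrix","world_from_camera")})
for q in("outlet_b_tip","outlet_b","shoe_tin","stop_end"):
    for r in nets.tip_of(q,c)[:2]: print(q,np.round(r["point"],1),round(r["confidence"],2),np.round(at_z(c,r["point"],.1 if q!="outlet_b" else 0),4))
E
```

```text
pos [0.5727 0.1395 0.2713] yaw_y 11.15 tilt [-1.e-04 -0.e+00 -1.e+00] F [-1.6 -0.3 -0.1] w 0.0848 t 3.9
shift [ 0.001  -0.0026  0.0013] turn 0.15
outlet_b_tip [254.4 195.3] 0.9 [0.5406 0.132  0.1   ]
outlet_b [370.3 178.5] 0.56 [0.6793 0.1582 0.    ]
shoe_tin [250.  268.8] 0.9 [0.5495 0.0512 0.1   ]
```

View pics/w2.png

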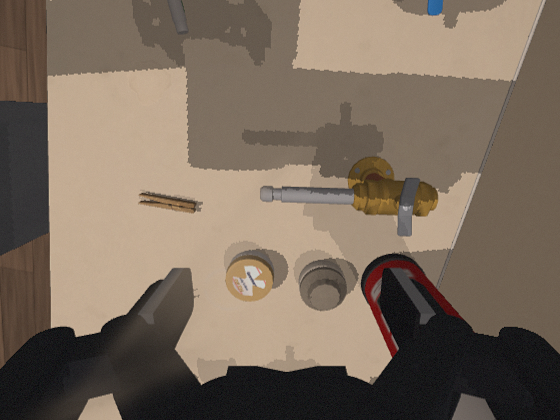

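The bare stub runs level from its end at (261,194) to the valve nut at (352,196), with its groove at about (277,194). The tin is at (250,280) and the timer at (322,287). Next I'll work out its axis and go to outlet A.

```bash
python3 - <<'E'
from h import *
c=dict(np.load("w2.npz"))
for p in[(261,194),(352,196.3),(428,198)]: print(np.round(at_z(c,p,.1),4))
im=cv2.imread("pics/w2.png");g=cv2.cvtColor(im,cv2.COLOR_BGR2GRAY).astype(float)
P=[]
for x in range(290,346,6):
    col=cv2.GaussianBlur(g,(3,3),0)[178:214,x];d=np.diff(col)
    print(x,178.5+np.argmax(np.abs(d[:18])),178.5+18+np.argmax(np.abs(d[18:])))
print(g[194,250:285].astype(int))
go((.56,-.23,.27),10.7)
E
```

```text
[0.5468 0.1346 0.1   ]
[0.6367 0.1501 0.1   ]
[0.7121 0.1633 0.1   ]
290 186.5 202.5
296 186.5 202.5
302 186.5 202.5
308 186.5 203.5
314 186.5 203.5
320 186.5 203.5
326 187.5 203.5
332 187.5 204.5
338 187.5 204.5
344 187.5 204.5
[172 172 172 172 169 170 170 170 171 170 127 141 140 147 144 147 146 146
 144 147 148 149 106 151 149 145 147 150 150 152 146 122 147 145 146]
pos [0.5727 0.1395 0.2713] yaw_y 11.1 tilt [-0. -0. -1.] F [ 0.2  0.2 -0.3] w 0.0849 t 4.15
shift [-0.3602 -0.0836  0.0013] turn 0.4
```

apply_moves --rows '[{"hand":0.085,"tx":-0.04,"ty":-0.009,"tz":0,"turn":0},{"hand":0.085,"tx":-0.04,"ty":-0.009,"tz":0,"turn":0},{"hand":0.085,"tx":-0.04,"ty":-0.009,"tz":0,"turn":0},{"hand":0.085,"tx":-0.04,"ty":-0.009,"tz":0,"turn":0},{"hand":0.085,"tx":-0.04,"ty":-0.009,"tz":0,"turn":0},{"hand":0.085,"tx":-0.04,"ty":-0.009,"tz":0,"turn":0},{"hand":0.085,"tx":-0.04,"ty":-0.009,"tz":0,"turn":0},{"hand":0.085,"tx":-0.04,"ty":-0.009,"tz":0,"turn":0},{"hand":0.085,"tx":-0.04,"ty":-0.012,"tz":0,"turn":0},{"hand":0.085,"tx":0,"ty":0,"tz":0,"turn":0.4},{"hand":0.085,"tx":0,"ty":0,"tz":0,"turn":0},{"hand":0.085,"tx":0,"ty":0,"tz":0,"turn":0}]'

```text
time: 5.35
position: [0.5596, -0.2291, 0.2715]
orientation: [-2.004, -2.419, -0.001]
force: [-0.3, -0.1, -0.5]
grip_width: 0.0846
finger_force: 0.0
```

```bash
python3 - <<'E'
from h import *
go((.56,-.23,.27),10.7)
c=wristcam();cv2.imwrite("pics/w3.png",c["pixels"]);np.savez("w3.npz",**{k:c[k] for k in("camera_matrix","world_from_camera")})
for q in("stop_end","collet_face","end_wall","outlet_a"):
    for r in nets.tip_of(q,c)[:2]: print(q,np.round(r["point"],1),round(r["confidence"],2),np.round(at_z(c,r["point"],.1 if q!="outlet_a" else 0),4))
cv2.imwrite("pics/w3c.png",cv2.resize(c["pixels"][130:260,200:470],None,fx=2.9,fy=2.9,interpolation=cv2.INTER_CUBIC))
E
```

```text
pos [ 0.5596 -0.2291  0.2715] yaw_y 10.73 tilt [ 1.e-04  6.e-04 -1.e+00] F [-0.3 -0.1 -0.5] w 0.0846 t 5.35
shift [-0.001   0.0003  0.0015] turn 0.03
stop_end [288.2 189.3] 0.65 [ 0.5595 -0.2239  0.1   ]
stop_end [186.2 145.9] 0.63 [ 0.4553 -0.2006  0.1   ]
collet_face [315.9 194.5] 0.82 [ 0.5878 -0.2239  0.1   ]
collet_face [209.4 163.8] 0.66 [ 0.4792 -0.2134  0.1   ]
```

View pics/w3c.png

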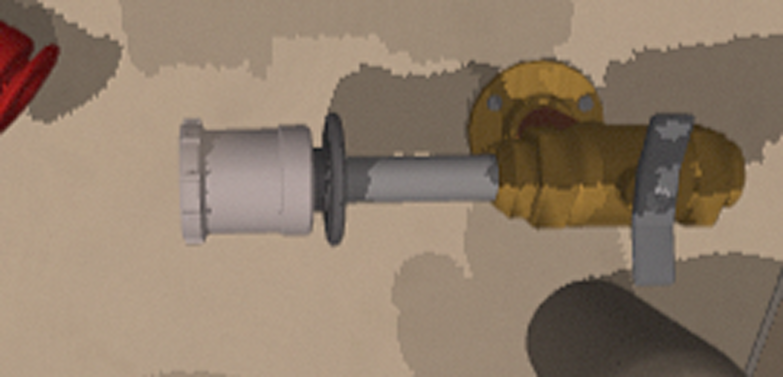

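The white stop end spans crop columns 181 (closed face) to about 345 (collar face), centred on row 180. The stub and valve are in line to its right, and the red decoy is at the top left.

```bash
python3 - <<'E'
from h import *
c=dict(np.load("w3.npz"))
P=[at_z(c,(200+a/2.9,130+b/2.9),.1) for a,b in[(181,182),(344,179.5),(430,178.5),(498,178.5),(740,177)]]
for p in P: print(np.round(p,4), round(np.linalg.norm(p-P[0]),4))
d=P[4]-P[0];print(np.degrees(np.arctan2(d[1],d[0])))
m=(P[0]+P[1])/2; print(m)
m[2]=.12; go(m,11)
E
```

```text
[ 0.5348 -0.2322  0.1   ] 0.0
[ 0.5899 -0.2208  0.1   ] 0.0562
[ 0.6189 -0.2149  0.1   ] 0.0859
[ 0.6419 -0.2105  0.1   ] 0.1093
[ 0.7237 -0.1943  0.1   ] 0.1926
11.357133917597343
[ 0.5623336  -0.22652355  0.1       ]
pos [ 0.5597 -0.2288  0.2716] yaw_y 10.78 tilt [ 3.e-04 -1.e-04 -1.e+00] F [ 0.5  0.1 -0.1] w 0.085 t 5.6
shift [0.0017 0.0029 0.1516] turn -0.22
```

apply_moves --rows '[{"hand":0.085,"tx":0.002,"ty":0.003,"tz":0.02,"turn":-0.5},{"hand":0.085,"tx":0,"ty":0,"tz":0.025,"turn":0},{"hand":0.085,"tx":0,"ty":0,"tz":0.025,"turn":0},{"hand":0.085,"tx":0,"ty":0,"tz":0.025,"turn":0},{"hand":0.085,"tx":0,"ty":0,"tz":0.025,"turn":0},{"hand":0.085,"tx":0,"ty":0,"tz":0.02,"turn":0},{"hand":0.085,"tx":0,"ty":0,"tz":0.01,"turn":0},{"hand":0.085,"tx":0,"ty":0,"tz":0.008,"turn":0},{"hand":0.085,"tx":0,"ty":0,"tz":0,"turn":0},{"hand":0.085,"tx":0,"ty":0,"tz":0,"turn":0}]'

```text
time: 6.6
position: [0.5627, -0.2276, 0.1144]
orientation: [1.993, 2.426, 0.0]
force: [-0.2, 0.1, 1.3]
grip_width: 0.0846
finger_force: 0.0
```

```bash
python3 - <<'E'
from h import *
go((.5623,-.2265,.11),11.3)
c=wristcam();s=viewer.read_camera("scene")
a=cv2.resize(c["pixels"],(400,300)); b=cv2.resize(s["pixels"][230:350,290:450],(400,300),interpolation=cv2.INTER_CUBIC)
cv2.imwrite("pics/m4.png",np.hstack([a,b]))
E
```

```text
pos [ 0.5627 -0.2276  0.1144] yaw_y 11.19 tilt [ 1.5e-03 -8.0e-04 -1.0e+00] F [-0.2  0.1  1.3] w 0.0846 t 6.6
shift [ 0.0011 -0.0001  0.0044] turn -0.11
```

View pics/m4.png

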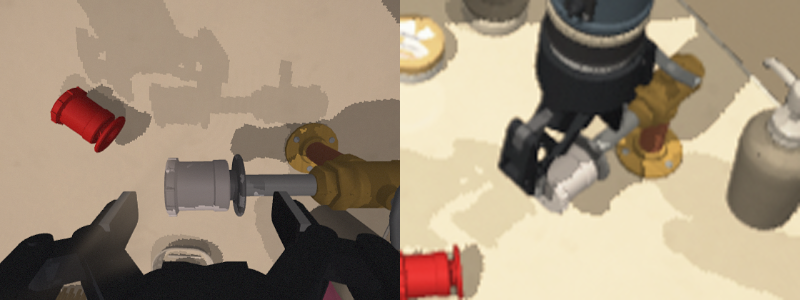

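apply_moves --rows '[{"hand":0.06,"tx":0.001,"ty":0,"tz":0.004,"turn":0},{"hand":0.06,"tx":0,"ty":0,"tz":0,"turn":0},{"hand":0.06,"tx":0,"ty":0,"tz":0,"turn":0},{"hand":0.06,"tx":0,"ty":0,"tz":0,"turn":0},{"hand":0.06,"tx":0,"ty":0,"tz":0,"turn":0},{"hand":0.06,"tx":0,"ty":0,"tz":0,"turn":0}]' --grip_force 40

```text
time: 7.3
position: [0.5619, -0.2265, 0.1094]
orientation: [1.994, 2.427, -0.0]
force: [0.1, -0.4, -0.0]
grip_width: 0.0597
finger_force: 0.0
```

```bash
python3 - <<'E'
from h import *
go((.5623,-.2265,.11),11.3)
c=wristcam();s=viewer.read_camera("scene")
a=c["pixels"][180:360,120:480]; a=cv2.resize(a,(800,400),interpolation=cv2.INTER_CUBIC)
cv2.imwrite("pics/m5.png",a)
E
```

```text
pos [ 0.5619 -0.2265  0.1094] yaw_y 11.18 tilt [ 1.e-04 -1.e-04 -1.e+00] F [ 0.1 -0.4 -0. ] w 0.0597 t 7.3
shift [-0.0001  0.0004 -0.0006] turn -0.12
```

View pics/m5.png

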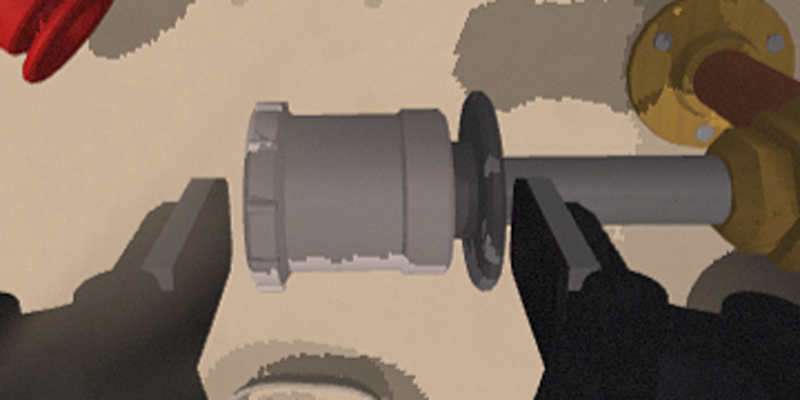

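The fingers straddle the fitting evenly, with the closed face at crop column 246 and the collar at 503. The right finger is above the stub, clear of the nut. Pinching now.

apply_moves --rows '[{"hand":0.06,"tx":0,"ty":0,"tz":0.002,"turn":0},{"hand":0.06,"tx":0,"ty":0,"tz":0,"turn":0},{"hand":0.045,"tx":0,"ty":0,"tz":0,"turn":0},{"hand":0.045,"tx":0,"ty":0,"tz":0,"turn":0},{"hand":0.045,"tx":0,"ty":0,"tz":0,"turn":0},{"hand":0.045,"tx":0,"ty":0,"tz":0,"turn":0},{"hand":0.045,"tx":0,"ty":0,"tz":0,"turn":0},{"hand":0.045,"tx":0,"ty":0,"tz":0,"turn":0}]' --grip_force 40

```text
time: 8.2
position: [0.5625, -0.2264, 0.1084]
orientation: [1.993, 2.426, 0.001]
force: [-0.8, 2.2, 4.7]
grip_width: 0.0489
finger_force: 43.4
```

apply_moves --rows '[{"hand":0.045,"tx":0,"ty":-0.002,"tz":0,"turn":0},{"hand":0.045,"tx":0,"ty":-0.003,"tz":0,"turn":0},{"hand":0.045,"tx":0,"ty":-0.003,"tz":0,"turn":0},{"hand":0.045,"tx":0,"ty":-0.003,"tz":0,"turn":0}]'

```text
time: 8.6
position: [0.5524, -0.2284, 0.1083]
orientation: [1.992, 2.426, 0.004]
force: [5.3, 2.2, 5.2]
grip_width: 0.0488
finger_force: 43.3
```

Sliding freely. Draw it fully off.

apply_moves --rows '[{"hand":0.045,"tx":0,"ty":-0.005,"tz":0,"turn":0},{"hand":0.045,"tx":0,"ty":-0.005,"tz":0,"turn":0},{"hand":0.045,"tx":0,"ty":-0.005,"tz":0,"turn":0},{"hand":0.045,"tx":0,"ty":-0.005,"tz":0,"turn":0},{"hand":0.045,"tx":0,"ty":-0.005,"tz":0,"turn":0},{"hand":0.045,"tx":0,"ty":-0.005,"tz":0,"turn":0},{"hand":0.045,"tx":0,"ty":-0.006,"tz":0,"turn":0},{"hand":0.045,"tx":0,"ty":-0.008,"tz":0,"turn":0},{"hand":0.045,"tx":0,"ty":-0.012,"tz":0,"turn":0},{"hand":0.045,"tx":0,"ty":-0.012,"tz":0,"turn":0},{"hand":0.045,"tx":0,"ty":0,"tz":0,"turn":0},{"hand":0.045,"tx":0,"ty":0,"tz":0,"turn":0}]'

```text
time: 9.8
position: [0.484, -0.242, 0.1074]
orientation: [1.995, 2.426, 0.0]
force: [-1.3, 0.1, -1.9]
grip_width: 0.0488
finger_force: 41.8
```

```bash
python3 - <<'E'
from h import *
go((.43,.115,.15),9.7)
c=wristcam();s=viewer.read_camera("scene")
a=c["pixels"][130:360,120:480]; a=cv2.resize(a,(470,300),interpolation=cv2.INTER_CUBIC)
b=cv2.resize(s["pixels"][230:360,250:390],(323,300),interpolation=cv2.INTER_CUBIC)
cv2.imwrite("pics/m6.png",np.hstack([a,b]))
E
```

```text
pos [ 0.484  -0.242   0.1074] yaw_y 11.13 tilt [ 4.e-04 -1.e-04 -1.e+00] F [-1.3  0.1 -1.9] w 0.0488 t 9.8
shift [ 0.3607  0.016  -0.0427] turn 1.43
```

View pics/m6.png

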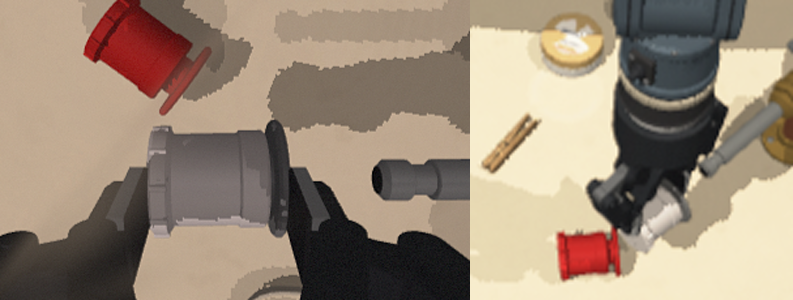

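The stop end is off and held square in the fingers, with the bare stub A straight ahead (row 180 in the crop). I'll record where stub A sits in the wrist picture as the alignment reference for B.

```bash
cat >> h.py <<'E'
def stub(c,x0=395,x1=450):
    g=cv2.GaussianBlur(cv2.cvtColor(c["pixels"],cv2.COLOR_BGR2GRAY),(5,5),0).astype(float)
    print(np.round(g[240:300:2,430]).astype(int).tolist())
    r=nets.tip_of("outlet_b_tip",c)[:1];print(r)
    return g
E
python3 - <<'E'
from h import *
c=wristcam();cv2.imwrite("pics/refA.png",c["pixels"]);stub(c)
E
```

```text
[171, 171, 171, 171, 171, 168, 125, 75, 70, 74, 78, 81, 85, 89, 91, 90, 91, 94, 94, 91, 88, 99, 156, 173, 172, 171, 171, 171, 171, 170]
[]
```

apply_moves --rows '[{"hand":0.045,"tx":0,"ty":0,"tz":-0.02,"turn":0},{"hand":0.045,"tx":0.04,"ty":0.008,"tz":0,"turn":0},{"hand":0.045,"tx":0.04,"ty":0.008,"tz":0,"turn":0},{"hand":0.045,"tx":0.04,"ty":0.008,"tz":0,"turn":0},{"hand":0.045,"tx":0.04,"ty":0.008,"tz":0,"turn":0},{"hand":0.045,"tx":0.04,"ty":0.008,"tz":0,"turn":0},{"hand":0.045,"tx":0.04,"ty":0.008,"tz":0,"turn":0},{"hand":0.045,"tx":0.04,"ty":0.008,"tz":0,"turn":0},{"hand":0.045,"tx":0.04,"ty":0.008,"tz":0,"turn":0},{"hand":0.045,"tx":0.039,"ty":0.007,"tz":0,"turn":0},{"hand":0.045,"tx":0,"ty":0,"tz":0.018,"turn":1.4},{"hand":0.045,"tx":0,"ty":0,"tz":0,"turn":0}]'

```text
time: 11.2
position: [0.4827, 0.1255, 0.1073]
orientation: [-2.018, -2.404, 0.005]
force: [-0.9, -0.3, -1.3]
grip_width: 0.0488
finger_force: 42.1
```

apply_moves --rows '[{"hand":0.045,"tx":0,"ty":0,"tz":0,"turn":0},{"hand":0.045,"tx":0,"ty":0,"tz":0,"turn":0}]'

```text
time: 11.4
position: [0.4849, 0.1236, 0.1099]
orientation: [2.025, 2.401, 0.001]
force: [0.3, 0.5, -1.1]
grip_width: 0.0487
finger_force: 42.1
```

```bash
python3 - <<'E'
from h import *
go((.4844,.1239,.1092),9.7)
c=wristcam();cv2.imwrite("pics/refB.png",c["pixels"]);stub(c)
a=cv2.imread("pics/refA.png")[190:340,220:520];b=c["pixels"][190:340,220:520]
v=np.vstack([a,b]);cv2.imwrite("pics/m7.png",cv2.resize(v,(600,600),interpolation=cv2.INTER_CUBIC))
E
```

```text
pos [0.4849 0.1236 0.1099] yaw_y 9.73 tilt [ 8.e-04 -1.e-04 -1.e+00] F [ 0.3  0.5 -1.1] w 0.0487 t 11.4
shift [ 0.0004 -0.0004  0.0007] turn 0.03
[174, 174, 175, 173, 138, 85, 82, 86, 91, 95, 100, 104, 107, 105, 106, 110, 110, 106, 103, 114, 173, 191, 194, 197, 198, 199, 199, 199, 199, 198]
[{'point': [399.8, 262.9], 'confidence': 0.71}]
```

View pics/m7.png

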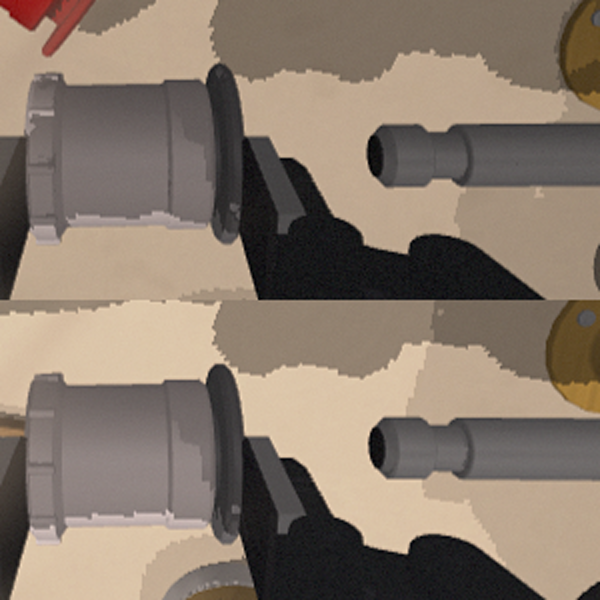

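In the picture pair, stub A is on top and stub B below, with the cap held identically in both. After allowing for the height difference, B sits about 0.8 mm towards tool +x. I'll correct that and advance to just inside the mouth.

apply_moves --rows '[{"hand":0.045,"tx":0.001,"ty":0.01,"tz":0.001,"turn":0},{"hand":0.045,"tx":0,"ty":0.01,"tz":0,"turn":0},{"hand":0.045,"tx":0,"ty":0.008,"tz":0,"turn":0},{"hand":0.045,"tx":0,"ty":0.003,"tz":0,"turn":0},{"hand":0.045,"tx":0,"ty":0.003,"tz":0,"turn":0},{"hand":0.045,"tx":0,"ty":0.003,"tz":0,"turn":0},{"hand":0.045,"tx":0,"ty":0.002,"tz":0,"turn":0},{"hand":0.045,"tx":0,"ty":0.002,"tz":0,"turn":0},{"hand":0.045,"tx":0,"ty":0,"tz":0,"turn":0},{"hand":0.045,"tx":0,"ty":0,"tz":0,"turn":0}]'

```text
time: 12.5
position: [0.5245, 0.1322, 0.1083]
orientation: [-2.024, -2.403, 0.0]
force: [0.3, 0.9, -2.1]
grip_width: 0.0491
finger_force: 42.1
```

```bash
python3 - <<'E'
from h import *
go((.4844,.1239,.1092),9.7)
c=wristcam();b=c["pixels"][190:340,220:520]
cv2.imwrite("pics/m8.png",cv2.resize(b,(800,400),interpolation=cv2.INTER_CUBIC))
E
```

```text
pos [0.5245 0.1322 0.1083] yaw_y 9.78 tilt [-1.e-04 -1.e-04 -1.e+00] F [ 0.3  0.9 -2.1] w 0.0491 t 12.5
shift [-0.0013 -0.0409 -0.0009] turn 0.08
```

View pics/m8.png

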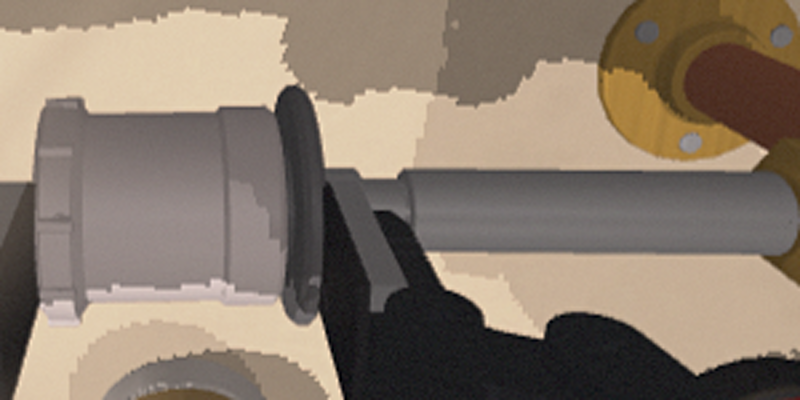

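The stub's end has entered the mouth (the groove's rear edge is at column 405), the parts are in line, and there is no load. Slide on.

apply_moves --rows '[{"hand":0.045,"tx":0,"ty":0.003,"tz":-0.0005,"turn":0},{"hand":0.045,"tx":0,"ty":0.003,"tz":0,"turn":0},{"hand":0.045,"tx":0,"ty":0.003,"tz":0,"turn":0},{"hand":0.045,"tx":0,"ty":0.003,"tz":0,"turn":0}]'

```text
time: 12.95
position: [0.5368, 0.1342, 0.1088]
orientation: [2.024, 2.403, -0.0]
force: [0.1, -0.3, -1.3]
grip_width: 0.0493
finger_force: 42.2
```

apply_moves --rows '[{"hand":0.045,"tx":0,"ty":0.003,"tz":0,"turn":0},{"hand":0.045,"tx":0,"ty":0.003,"tz":0,"turn":0},{"hand":0.045,"tx":0,"ty":0.003,"tz":0,"turn":0},{"hand":0.045,"tx":0,"ty":0.003,"tz":0,"turn":0},{"hand":0.045,"tx":0,"ty":0,"tz":0,"turn":0}]'

```text
time: 13.45
position: [0.5488, 0.1363, 0.1087]
orientation: [2.024, 2.403, 0.001]
force: [-0.0, -0.5, -0.9]
grip_width: 0.0487
finger_force: 42.1
```

apply_moves --rows '[{"hand":0.045,"tx":0,"ty":0.002,"tz":0,"turn":0},{"hand":0.045,"tx":0,"ty":0.002,"tz":0,"turn":0},{"hand":0.045,"tx":0,"ty":0.002,"tz":0,"turn":0},{"hand":0.045,"tx":0,"ty":0.001,"tz":0,"turn":0},{"hand":0.045,"tx":0,"ty":0,"tz":0,"turn":0}]'

```text
time: 13.95
position: [0.5555, 0.1374, 0.1089]
orientation: [2.024, 2.402, 0.0]
force: [-0.6, -0.2, -1.0]
grip_width: 0.0488
finger_force: 42.2
```

apply_moves --rows '[{"hand":0.045,"tx":0,"ty":0.001,"tz":0,"turn":0},{"hand":0.045,"tx":0,"ty":0.001,"tz":0,"turn":0},{"hand":0.045,"tx":0,"ty":0,"tz":0,"turn":0}]'

```text
time: 14.25
position: [0.5572, 0.1377, 0.1088]
orientation: [2.024, 2.403, -0.0]
force: [0.6, -1.8, -0.1]
grip_width: 0.0487
finger_force: 42.4
```

apply_moves --rows '[{"hand":0.045,"tx":0,"ty":0.001,"tz":0,"turn":0},{"hand":0.045,"tx":0,"ty":0.001,"tz":0,"turn":0},{"hand":0.045,"tx":0,"ty":0,"tz":0,"turn":0}]'

```text
time: 14.55
position: [0.5593, 0.138, 0.1088]
orientation: [2.024, 2.402, -0.0]
force: [-0.3, -1.9, -0.7]
grip_width: 0.0488
finger_force: 42.5
```

apply_moves --rows '[{"hand":0.045,"tx":0,"ty":0.001,"tz":0,"turn":0},{"hand":0.045,"tx":0,"ty":0.0005,"tz":0,"turn":0},{"hand":0.045,"tx":0,"ty":0,"tz":0,"turn":0}]'

```text
time: 14.85
position: [0.5605, 0.1382, 0.1088]
orientation: [2.024, 2.403, -0.001]
force: [-1.6, -2.1, -0.0]
grip_width: 0.0489
finger_force: 42.6
```

apply_moves --rows '[{"hand":0.045,"tx":0,"ty":0.001,"tz":0,"turn":0},{"hand":0.045,"tx":0,"ty":0.001,"tz":0,"turn":0},{"hand":0.045,"tx":0,"ty":0,"tz":0,"turn":0}]'

```text
time: 15.15
position: [0.5625, 0.1385, 0.1087]
orientation: [2.024, 2.403, -0.001]
force: [-1.5, -2.3, -0.1]
grip_width: 0.0492
finger_force: 42.7
```

apply_moves --rows '[{"hand":0.045,"tx":0,"ty":0.001,"tz":0,"turn":0},{"hand":0.045,"tx":0,"ty":0,"tz":0,"turn":0}]'

```text
time: 15.35
position: [0.5636, 0.1387, 0.1087]
orientation: [2.024, 2.402, -0.0]
force: [-1.3, -1.9, 0.4]
grip_width: 0.049
finger_force: 42.7
```

apply_moves --rows '[{"hand":0.045,"tx":0,"ty":0.001,"tz":0,"turn":0},{"hand":0.045,"tx":0,"ty":0,"tz":0,"turn":0}]'

```text
time: 15.55
position: [0.5642, 0.1388, 0.1087]
orientation: [-2.024, -2.402, 0.002]
force: [-3.0, -3.1, -0.2]
grip_width: 0.0491
finger_force: 43.0
```

apply_moves --rows '[{"hand":0.045,"tx":0,"ty":0.0005,"tz":0,"turn":0},{"hand":0.045,"tx":0,"ty":0,"tz":0,"turn":0}]'

```text
time: 15.75
position: [0.5642, 0.1388, 0.1087]
orientation: [-2.023, -2.402, 0.003]
force: [-4.6, -3.8, 0.2]
grip_width: 0.0491
finger_force: 43.2
```

apply_moves --rows '[{"hand":0.045,"tx":0,"ty":0.0005,"tz":0,"turn":0},{"hand":0.045,"tx":0,"ty":0,"tz":0,"turn":0}]'

```text
time: 15.95
position: [0.5642, 0.1388, 0.1087]
orientation: [-2.023, -2.401, 0.004]
force: [-5.7, -4.4, 1.4]
grip_width: 0.0488
finger_force: 43.5
```

apply_moves --rows '[{"hand":0.045,"tx":0,"ty":0.0005,"tz":0,"turn":0},{"hand":0.045,"tx":0,"ty":0,"tz":0,"turn":0}]'

```text
time: 16.15
position: [0.5642, 0.1389, 0.1087]
orientation: [-2.023, -2.401, 0.005]
force: [-5.9, -4.3, 2.8]
grip_width: 0.0492
finger_force: 43.7
```

apply_moves --rows '[{"hand":0.045,"tx":-0.0005,"ty":0.001,"tz":0,"turn":0},{"hand":0.045,"tx":0,"ty":0,"tz":0,"turn":0}]'

```text
time: 16.35
position: [0.5643, 0.1388, 0.1086]
orientation: [-2.021, -2.4, 0.007]
force: [-9.1, -3.3, 4.1]
grip_width: 0.0492
finger_force: 44.3
```

apply_moves --rows '[{"hand":0.045,"tx":-0.0005,"ty":0.001,"tz":0,"turn":0},{"hand":0.045,"tx":0,"ty":0,"tz":0,"turn":0}]'

```text
time: 16.55
position: [0.5643, 0.1388, 0.1086]
orientation: [-2.02, -2.398, 0.008]
force: [-10.7, -3.0, 4.6]
grip_width: 0.0491
finger_force: 44.8
```

apply_moves --rows '[{"hand":0.045,"tx":0,"ty":0.001,"tz":0,"turn":0},{"hand":0.045,"tx":0,"ty":0,"tz":0,"turn":0}]'

```text
time: 16.75
position: [0.5644, 0.1388, 0.1086]
orientation: [-2.019, -2.397, 0.01]
force: [-13.0, -3.4, 6.4]
grip_width: 0.049
finger_force: 45.4
```

apply_moves --rows '[{"hand":0.045,"tx":0,"ty":0.001,"tz":0,"turn":0},{"hand":0.045,"tx":0,"ty":0,"tz":0,"turn":0}]'

```text
time: 16.95
position: [0.5644, 0.1388, 0.1086]
orientation: [-2.018, -2.396, 0.013]
force: [-15.5, -4.1, 8.0]
grip_width: 0.0488
finger_force: 46.0
```

apply_moves --rows '[{"hand":0.045,"tx":0,"ty":0.001,"tz":0,"turn":0},{"hand":0.045,"tx":0,"ty":0,"tz":0,"turn":0},{"hand":0.045,"tx":0,"ty":0,"tz":0,"turn":0}]'

```text
time: 17.25
position: [0.5644, 0.1389, 0.1085]
orientation: [-2.017, -2.396, 0.015]
force: [-16.6, -4.3, 8.7]
grip_width: 0.0486
finger_force: 46.5
```

apply_moves --rows '[{"hand":0.045,"tx":0,"ty":0.001,"tz":0,"turn":0},{"hand":0.045,"tx":0,"ty":0,"tz":0,"turn":0},{"hand":0.045,"tx":0,"ty":0,"tz":0,"turn":0}]'

```text
time: 17.55
position: [0.5645, 0.1389, 0.1085]
orientation: [-2.017, -2.395, 0.018]
force: [-19.8, -4.4, 10.1]
grip_width: 0.0484
finger_force: 47.1
```

apply_moves --rows '[{"hand":0.056,"tx":0,"ty":0,"tz":0,"turn":0},{"hand":0.062,"tx":0,"ty":-0.002,"tz":0,"turn":0},{"hand":0.07,"tx":0,"ty":-0.004,"tz":0,"turn":0},{"hand":0.075,"tx":0,"ty":0,"tz":0,"turn":0},{"hand":0.075,"tx":0,"ty":0,"tz":0,"turn":0},{"hand":0.075,"tx":0,"ty":0,"tz":0,"turn":0}]'

```text
time: 18.15
position: [0.5668, 0.1385, 0.1092]
orientation: [2.024, 2.402, 0.002]
force: [-0.6, 0.7, 0.5]
grip_width: 0.0754
finger_force: 0.0
```

```bash
python3 - <<'E'
from h import *
go((.5642,.1388,.1092),9.7)
c=wristcam();cv2.imwrite("pics/w9.png",c["pixels"]);b=c["pixels"][190:340,190:490]
cv2.imwrite("pics/m9.png",cv2.resize(b,(800,400),interpolation=cv2.INTER_CUBIC))
E
```

```text
pos [0.5668 0.1385 0.1092] yaw_y 9.78 tilt [ 1.5e-03  6.0e-04 -1.0e+00] F [-0.6  0.7  0.5] w 0.0754 t 18.15
shift [ 0.0007 -0.0026  0.    ] turn 0.08
```

View pics/m9.png

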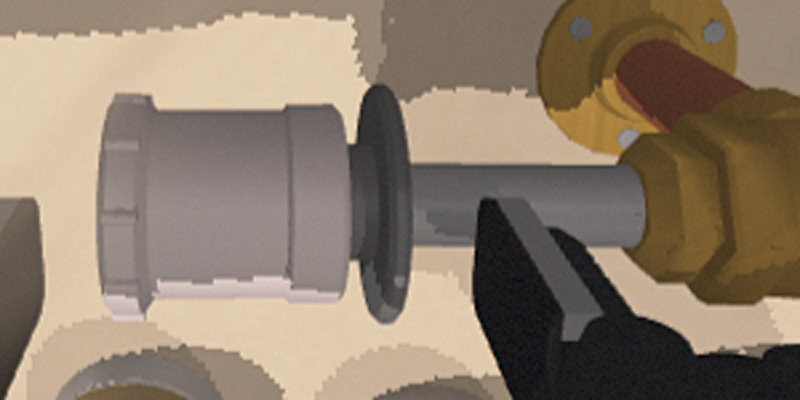

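The collar has sprung back, with a clear gap at column 355, and the fitting is seated in line on stub B. The fingers are free. Raise, turn 90° and look for the body grasp.

apply_moves --rows '[{"hand":0.075,"tx":0,"ty":0,"tz":-0.025,"turn":0},{"hand":0.075,"tx":0,"ty":-0.004,"tz":-0.03,"turn":0},{"hand":0.075,"tx":0,"ty":0,"tz":0,"turn":-8},{"hand":0.075,"tx":0,"ty":0,"tz":0,"turn":-8},{"hand":0.075,"tx":0,"ty":0,"tz":0,"turn":-8},{"hand":0.075,"tx":0,"ty":0,"tz":0,"turn":-8},{"hand":0.075,"tx":0,"ty":0,"tz":0,"turn":-8},{"hand":0.075,"tx":0,"ty":0,"tz":0,"turn":-8},{"hand":0.075,"tx":0,"ty":0,"tz":0,"turn":-8},{"hand":0.075,"tx":0,"ty":0,"tz":0,"turn":-8},{"hand":0.075,"tx":0,"ty":0,"tz":0,"turn":-8},{"hand":0.075,"tx":0,"ty":0,"tz":0,"turn":-8}]'

```text
time: 19.4
position: [0.5626, 0.1377, 0.1639]
orientation: [-0.003, 3.141, 0.0]
force: [-0.6, 0.2, -0.9]
grip_width: 0.0748
finger_force: 0.0
```

apply_moves --rows '[{"hand":0.075,"tx":0,"ty":0,"tz":0,"turn":-8},{"hand":0.075,"tx":0,"ty":0,"tz":0,"turn":-2},{"hand":0.075,"tx":0,"ty":0,"tz":0,"turn":0},{"hand":0.075,"tx":0,"ty":0,"tz":0,"turn":0}]'

```text
time: 19.8
position: [0.5624, 0.1377, 0.1639]
orientation: [-0.266, 3.13, 0.0]
force: [-0.8, -0.2, -0.6]
grip_width: 0.0749
finger_force: 0.0
```

```bash
python3 - <<'E'
from h import *
go((.5624,.1385,.08),99.7)
E
```

```text
pos [0.5624 0.1377 0.1639] yaw_y 99.72 tilt [ 3.e-04  1.e-04 -1.e+00] F [-0.8 -0.2 -0.6] w 0.0749 t 19.8
shift [-0.0001  0.0008  0.0839] turn 0.02
```

Aligned. Descend and close on the barrel.

apply_moves --rows '[{"hand":0.075,"tx":0,"ty":0.001,"tz":0.02,"turn":0},{"hand":0.075,"tx":0,"ty":0,"tz":0.02,"turn":0},{"hand":0.075,"tx":0,"ty":0,"tz":0.02,"turn":0},{"hand":0.075,"tx":0,"ty":0,"tz":0.012,"turn":0},{"hand":0.075,"tx":0,"ty":0,"tz":0.012,"turn":0},{"hand":0.075,"tx":0,"ty":0,"tz":0,"turn":0},{"hand":0.046,"tx":0,"ty":0,"tz":0,"turn":0},{"hand":0.046,"tx":0,"ty":0,"tz":0,"turn":0},{"hand":0.046,"tx":0,"ty":0,"tz":0,"turn":0},{"hand":0.046,"tx":0,"ty":0,"tz":0,"turn":0}]'

```text
time: 20.8
position: [0.5627, 0.1387, 0.0808]
orientation: [-0.268, 3.129, 0.0]
force: [-0.3, 0.6, 0.3]
grip_width: 0.0462
finger_force: 0.0
```

apply_moves --rows '[{"hand":0.03,"tx":0,"ty":0,"tz":0,"turn":0},{"hand":0.03,"tx":0,"ty":0,"tz":0,"turn":0},{"hand":0.03,"tx":0,"ty":0,"tz":0,"turn":0},{"hand":0.03,"tx":0,"ty":0,"tz":0,"turn":0},{"hand":0.03,"tx":0,"ty":0,"tz":0,"turn":0}]' --grip_force 60

```text
time: 21.3
position: [0.5627, 0.1374, 0.0804]
orientation: [-0.266, 3.129, -0.004]
force: [1.1, -5.1, 1.2]
grip_width: 0.0352
finger_force: 60.5
```

Barrel gripped. Relieve the side load and pull back along the stub (+tx).

apply_moves --rows '[{"hand":0.03,"tx":0,"ty":-0.001,"tz":0,"turn":0},{"hand":0.03,"tx":0.001,"ty":0,"tz":0,"turn":0},{"hand":0.03,"tx":0.001,"ty":0,"tz":0,"turn":0},{"hand":0.03,"tx":0,"ty":0,"tz":0,"turn":0}]'

```text
time: 21.7
position: [0.5616, 0.1373, 0.0804]
orientation: [-0.267, 3.127, -0.0]
force: [4.6, -3.1, 1.0]
grip_width: 0.0349
finger_force: 60.4
```

apply_moves --rows '[{"hand":0.03,"tx":0.001,"ty":0,"tz":0,"turn":0},{"hand":0.03,"tx":0,"ty":0,"tz":0,"turn":0}]'

```text
time: 21.9
position: [0.5606, 0.1371, 0.0804]
orientation: [-0.267, 3.127, -0.0]
force: [2.8, -4.1, 1.2]
grip_width: 0.0352
finger_force: 60.4
```

apply_moves --rows '[{"hand":0.03,"tx":0.001,"ty":0,"tz":0,"turn":0},{"hand":0.03,"tx":0,"ty":0,"tz":0,"turn":0}]'

```text
time: 22.1
position: [0.5605, 0.1371, 0.0804]
orientation: [-0.267, 3.125, 0.0]
force: [5.7, -2.6, 0.5]
grip_width: 0.0349
finger_force: 60.2
```

apply_moves --rows '[{"hand":0.03,"tx":0.001,"ty":0,"tz":0,"turn":0},{"hand":0.03,"tx":0.001,"ty":0,"tz":0,"turn":0},{"hand":0.03,"tx":0,"ty":0,"tz":0,"turn":0}]'

```text
time: 22.4
position: [0.5604, 0.1371, 0.0805]
orientation: [-0.267, 3.121, 0.001]
force: [9.7, -3.3, -3.2]
grip_width: 0.0353
finger_force: 60.1
```

apply_moves --rows '[{"hand":0.03,"tx":0.001,"ty":0,"tz":0,"turn":0},{"hand":0.03,"tx":0,"ty":0,"tz":0,"turn":0},{"hand":0.03,"tx":0,"ty":0,"tz":0,"turn":0}]'

```text
time: 22.7
position: [0.5604, 0.1371, 0.0806]
orientation: [-0.267, 3.12, 0.001]
force: [12.4, -2.7, -4.5]
grip_width: 0.0352
finger_force: 60.2
```

apply_moves --rows '[{"hand":0.03,"tx":0.001,"ty":0,"tz":0,"turn":0},{"hand":0.03,"tx":0.001,"ty":0,"tz":0,"turn":0},{"hand":0.03,"tx":0,"ty":0,"tz":0,"turn":0},{"hand":0.03,"tx":0,"ty":0,"tz":0,"turn":0},{"hand":0.03,"tx":0,"ty":0,"tz":0,"turn":0}]'

```text
time: 23.2
position: [0.5603, 0.1371, 0.0807]
orientation: [-0.266, 3.116, 0.002]
force: [17.7, -1.2, -7.6]
grip_width: 0.0353
finger_force: 60.5
```

The teeth hold at about 17 N with no slip. Relax, open and withdraw.

apply_moves --rows '[{"hand":0.03,"tx":-0.003,"ty":0,"tz":0,"turn":0},{"hand":0.03,"tx":-0.003,"ty":0,"tz":0,"turn":0},{"hand":0.075,"tx":0,"ty":0.001,"tz":0,"turn":0},{"hand":0.075,"tx":0,"ty":0,"tz":0,"turn":0},{"hand":0.075,"tx":0,"ty":0,"tz":0,"turn":0},{"hand":0.075,"tx":0,"ty":0,"tz":0,"turn":0},{"hand":0.075,"tx":0,"ty":0,"tz":-0.015,"turn":0},{"hand":0.075,"tx":0,"ty":0,"tz":-0.025,"turn":0},{"hand":0.075,"tx":0,"ty":0,"tz":-0.035,"turn":0},{"hand":0.075,"tx":0,"ty":0,"tz":-0.035,"turn":0},{"hand":0.075,"tx":0.02,"ty":0,"tz":-0.03,"turn":0},{"hand":0.075,"tx":0.02,"ty":0,"tz":-0.02,"turn":0}]'

```text
time: 24.4
position: [0.5203, 0.1315, 0.244]
orientation: [-0.267, 3.125, 0.001]
force: [0.5, -0.3, 0.3]
grip_width: 0.0751
finger_force: 0.0
```

apply_moves --rows '[{"hand":0.075,"tx":0,"ty":0,"tz":0,"turn":0},{"hand":0.075,"tx":0,"ty":0,"tz":0,"turn":0},{"hand":0.075,"tx":0,"ty":0,"tz":0,"turn":0}]'

```text
time: 24.7
position: [0.5197, 0.1314, 0.2387]
orientation: [0.268, -3.129, -0.0]
force: [-0.8, 0.5, -0.1]
grip_width: 0.075
finger_force: 0.0
```

```bash
python3 - <<'E'
from h import *
go((.5624,.1385,.08),99.7)
c=wristcam()
for q in("stop_end","collet_face","shoe_tin","timer","peg_a"):
    for r in nets.tip_of(q,c)[:2]: print(q,np.round(r["point"],1),round(r["confidence"],2),np.round(at_z(c,r["point"],.1 if q in("stop_end","collet_face") else 0),4))
cv2.imwrite("pics/w10.png",c["pixels"])
E
```

```text
pos [0.5197 0.1314 0.2387] yaw_y 99.78 tilt [-0.0014 -0.     -1.    ] F [-0.8  0.5 -0.1] w 0.075 t 24.7
shift [-0.0435 -0.0003  0.1587] turn 0.08
stop_end [283.3 245.8] 0.59 [0.5614 0.1371 0.1   ]
collet_face [283.6 274.5] 0.7 [0.5908 0.1424 0.1   ]
shoe_tin [172.  188.3] 0.93 [ 0.5514 -0.002   0.    ]
timer [168.7 263.3] 0.82 [0.6516 0.0009 0.    ]
peg_a [118.2  78.8] 0.94 [ 0.4384 -0.0691  0.    ]
peg_a [252.   88.3] 0.6 [0.4228 0.0773 0.    ]
```

View pics/w10.png

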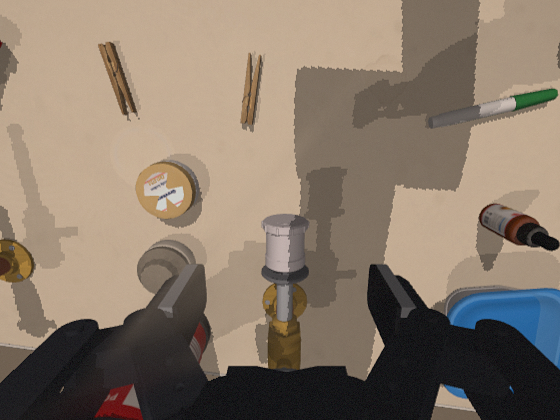

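The stop end sits in line on stub B at (285,245) with its collar out. The tin, timer, pegs and dropper are where they were, and the gripper is clear. Handing in.

```bash
python3 -c "
from cell import workorder
print(workorder.close_job())"
```

```text
the job is handed in; nothing more can be done
None
```

I moved the stop end to the other outlet, pressed it home at about 20 N, tugged it at about 17 N with the collar free and the teeth held, and handed the job in at about 25 s; no verdict came back.

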